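# Hold a blood tube down in a touch-start vortex mixer

## Robot

A 6-joint arm with a two-finger parallel gripper is mounted at the origin on a cart in front of the work surface, level with it; the furniture and walls round the work are solid. World frame = base frame: x ahead of the robot, y to its left, z up, the work surface at z = 0. Lengths are in m, angles in rad, forces in N, time in s.
With the tool pointing down it reaches from about 0.35 to 0.925 m from the base axis. Payload 6.4 kg.
Tool frame: the origin (TCP) lies at the very end of the fingers, on their centre line; the grasp point (between the pads) lies 19 mm behind it (bot.grip_point_offset is the distance from the TCP to the grasp point, in m); z points along the fingers, y is the line along which they close (so a half turn about z gives the same grasp; the last joint's range is limited). The gripper opens to 94 mm and grips with 3 to 60 N. Pads are 16 mm wide; open, the fingers measure 119 mm over their backs; the gripper's body (75 mm by 177 mm) begins 78 mm behind the grasp point.
Start: joints at [-1.417, 0.245, 1.558, -0, 1.339, -0.174], TCP at [0.209, -0.615, 0.205] pointing down, gripper open.
Joint ranges: [-3.13, 3.13], [-1.02, 2.26], [0.13, 2.54], [-0.95, 4.09], [0.21, 2.88], [-2.74, 2.74]. Speed limits (rad/s): [2.57, 2.57, 3.14, 3.14, 3.14, 3.14].

## Interface

Orientations are given as a 3x3 rotation matrix whose columns are the frame's x, y, z axes.
In Python, from plant import bot, cams gives the robot as it stands.
- The arm moves only by the tool arm_command, never from a script. Its argument "motion" is a list that holds one entry, the list of rows, each a list of 7 numbers: the turn, a rotation vector about the tool's x, y, z in degrees, then the shift along the tool's x, y, z in m, then the opening, from -1 (shut) to 1 (fully open). In form: [[[wx, wy, wz, dx, dy, dz, jaw], ...]]. A call has 1 to 10 rows; each row shifts and turns the commanded pose from where the row before left it, along the tool's axes as they then stand; what a row does not reach is not made up. A row lasts 1/10 s, in which the tool goes at most 50 mm and 8.59 degrees, less where a joint would pass 70% of its speed; a pose out of reach is approached as far as the arm can. A call with a gripper value outside its range is refused whole. The fingers move at their own pace and stop on an object; "newtons" is the grip in N (left out, the last holds). Time passes only in rows, so rows that do not move let the fingers close. It gives the time, the measured TCP pose, the force, the opening and the grip force at its end, in the units of the state.
- bot.observe(): the state, without advancing time (a new reading comes with each control period).
- cams.snapshot(name): name is "scene" or "top"; returns the picture (384x512x3 uint8, blue, green, red); there is no depth.
- cams.camera_info(name): a dict with "camera_matrix" (3x3 intrinsics, pixels), "R" (3x3) and "t" (3): a world point X has camera coordinates R X + t. Camera axes: x right, y down, z forward; pixel columns grow to the right and rows downward; lengths in m; the calibration is good to about 2 mm. A picture is of the moment at which its call begins. camera_info takes no time and is no camera call.
- bot.sign_off(): hands the job in; it is judged then, once.
The state is a dict: "t": time; "qpos": joint angles; "joint_velocities": joint speeds; "effort": joint torques, N m; "ee_pos": TCP position; "orientation": TCP orientation; "contact_force": force on the tool from outside, world axes, zero at the start; "torque": the same for the moment, N m; "opening": opening from 0.0 (shut) to 1.0 (fully open); "grasp_force": force on a finger pad.
Only numpy, scipy, OpenCV 4.12 (cv2) and the standard library are available. Lean on these libraries where they do the work, as an engineer would, in place of code of your own. Each camera call takes 0.05 s, during which the arm holds its last target. There are 200 camera calls.

## Task

Mix the purple-capped sample: lift it out of the small blue rack, stand it upright in the black rubber cup of the vortex mixer and, keeping hold of the tube, push the spring-loaded cup down about 6 mm (half its travel, where the yellow band just disappears), never against its stop. Keep it steady there for 3 seconds and finish while still gripping the tube and holding the cup down; do not let go. Leave the red and amber tubes standing in the rack and do not disturb the other things on the worktop.

Things in the scene. Friction and masses are not known exactly. Their poses are not given: they have to be found in the camera images.
- tube_purple: blood sample tube with a purple screw cap, standing in one of the three pockets of the blue rack; 91 mm tall, cap 20 mm across and the top 23 mm of it, body below the cap 14 mm across, 20 g. Origin: centre of its underside; z up along the tube. Good to grip on the body from above, about 50 to 60 mm above its underside, fingers closing across the rack's row
- tube_red: blood tube with a red cap in another pocket of the rack, 107 mm tall, cap 20 mm across; origin: centre of its underside; stays in the rack
- tube_amber: blood tube with an amber cap in another pocket of the rack, 99 mm tall, cap 18 mm across; origin: centre of its underside; stays in the rack
- rack: small blue tube rack fixed to the worktop, 50 (x) x 150 (y) x 40 mm high, with a white strip on its -x side. Origin: centre of its underside. Three round pockets in a row along its y axis at y = -45, 0 and +45 mm, 18 mm across and 30 mm deep (pocket floors 10 mm above the worktop)
- mixer: white round vortex mixer, fixed to the worktop, 128 mm across, 80 mm high, with a black knob on its front (-x side); a grey collar 54 mm across on its top reaches up to 98 mm and guides the black rubber cup. Origin: centre of its underside; z up
- cup_floor (a point): centre of the inner floor of the black rubber cup, on which the tube stands; moves with the cup. Cup up: floor 108 mm, rim 122 mm above the worktop. Cup 38 mm across at the rim, mouth 27 mm wide, narrowing to 24 mm at the floor, 14 mm deep. A yellow band 6 mm high round its foot shows above the collar when up and has just sunk out of sight when pressed 6 mm
- mixer_cup (a joint): travel of the rubber cup, in m: 0 = up, 0.012 = hard stop, positive downward. A spring pushes it up: about 2 N starts it moving and it takes 1 N more for each mm (about 8 N at 6 mm); it rises again when the push ends
- timer: white bench timer 64 x 64 x 19 mm, lying loose in front of the large open centrifuge at the right (housing about 0.45 m wide and 0.3 m high from the worktop, lid standing open behind it), which the arm must swing round or over; bystander; origin: centre of its underside
- dropper_red: dropper bottle with a red cap, 25 mm across, 58 mm high, standing loose; bystander; origin: centre of its underside
- dropper_blue: dropper bottle with a blue cap, 25 mm across, 58 mm high, standing loose; bystander; origin: centre of its underside
- marker: red and black marker pen 15 x 136 x 16 mm, lying loose at the right in front of the centrifuge; bystander; origin: centre of its underside
There are look-alikes about, which are no part of the job. There is more than one size of the rack; the job needs the larger.

How it is judged:
On the way, in this order (a step that is already met when the one before it is completed fails the run):
1. the purple-capped tube is gripped and lifted clear of the rack (z of tube_purple in the frame of rack above 0.045 m and contact force between the fingers and tube_purple above 1 N), for 0.1 s.
2. the gripped tube stands upright in the rubber cup and holds it steadily 4 to 8 mm down for 2.5 s (value of joint mixer_cup between 0.004 and 0.008 m and horizontal distance between tube_purple and cup_floor below 0.009 m and z of tube_purple in the frame of cup_floor between -0.004 and 0.004 m and angle between tube_purple's own z axis and vertical below 0.15 rad and contact force between tube_purple and mixer above 3 N and contact force between the fingers and tube_purple above 2 N and contact force between each of the arm, the fingers and mixer below 0.5 N), for 2.5 s.
At the end, for the whole second after the job is handed in: The fingers still grip the purple tube (over 2 N); it stands upright (0.15 rad), still, on the cup floor (9 mm of centre, 4 mm in height) and keeps the cup 4 to 8 mm down with over 3 N, arm clear of the mixer. Red and amber tubes upright in the rack (15 mm), the other things not moved 30 mm (all of step 2 and linear speed of tube_purple below 0.01 m/s and distance of each of tube_red, tube_amber from where it was at the start of the episode below 0.015 m and angle between each of tube_red, tube_amber's own z axis and vertical below 0.2 rad and distance of each of timer, dropper_red, dropper_blue, marker from where it was at the start of the episode below 0.03 m); the arm keeps its last pose, push and grip.
It fails at once if the cup is driven against its stop (over 11 mm) (value of joint mixer_cup above 0.011 m).
It fails at once if the red or amber tube is pulled out or pushed over (distance of any of tube_red, tube_amber from where it was at the start of the episode above 0.03 m).
It fails at once if a bystander is knocked over or pushed away (distance of any of timer, dropper_red, dropper_blue, marker from where it was at the start of the episode above 0.05 m or angle between any of dropper_red, dropper_blue's own z axis and vertical above 0.5 rad).
It also fails if it takes over 48 s, if anything falls off the work surface, if the arm or the gripper's body presses on something with over 40 N, if the wrist force passes 120 N, or if a joint passes its speed limit or range.

## Working session

There is one attempt and no reset: what is moved stays moved. The work goes in short steps, Python scripts to look and compute and a tool call to move; the robot and the scene stay as the last step left them, time stands still between calls to the robot, and variables do not carry over. Pictures are saved under pics/ and viewed, at most 10 in all, crops included, and the job is handed in when it is done.

Besides the shell and the picture viewer there is one more tool, called after "Call:" as name(argument=value, ...) on one line, values as JSON. arm_command: Moves the arm, as the interface text tells. Its arguments: {"type":"object","properties":{"motion":{"type":"array","items":{"type":"array","items":{"type":"array","items":{"type":"number"}}}},"newtons":{"type":"number"}},"required":["motion"]}

```bash
mkdir -p pics; ls; python3 - <<'E'
from plant import bot,cams
import cv2
for n in ("scene","top"):
    im=cams.snapshot(n); cv2.imwrite(f"pics/{n}0.png",im)
    c=cams.camera_info(n); print(n,c)
print(bot.observe())
E
```

```text
pics
scene {'camera_matrix': array([[373.13865453,   0.        , 255.60398865],
       [  0.        , 373.13865453, 192.13424729],
       [  0.        ,   0.        ,   1.        ]]), 'R': array([[ 0.89900576, -0.43750844,  0.01936518],
       [-0.2653297 , -0.57932091, -0.7707058 ],
       [ 0.34840894,  0.68773079, -0.63689682]]), 't': array([-0.5026676 ,  0.20649225,  0.91549585])}
top {'camera_matrix': array([[364.01392828,   0.        , 255.8222077 ],
       [  0.        , 364.01392828, 188.1358125 ],
       [  0.        ,   0.        ,   1.        ]]), 'R': array([[ 0.14621159, -0.9892493 ,  0.00282898],
       [-0.96728726, -0.1435637 , -0.20915264],
       [ 0.20731024,  0.0278441 , -0.97787891]]), 't': array([-0.08212586,  0.56907892,  1.16422944])}
{'t': 0.1, 'qpos': array([-1.41710988e+00,  2.45721426e-01,  1.55887840e+00, -1.16174677e-05,
        1.33868593e+00, -1.74152716e-01]), 'joint_velocities': array([ 1.14553036e-04, -2.26804274e-03, -1.80379245e-03,  3.09706709e-04,
        9.04226004e-04, -8.84306455e-05]), 'effort': array([ 3.56407527e-04, -4.16915131e+01, -3.15525019e+01,  6.86380081e-02,
        3.09545849e-02, -4.50397181e-05]), 'ee_pos': array([ 0.20918594, -0.61485626,  0.20447751]), 'orientation': array([[ 9.46739512e-01,  3.22000346e-01, -2.70355814e-04],
       [ 3.22000336e-01, -9.46738079e-01,  1.67141179e-03],
       [ 2.82239031e-04, -1.66944625e-03, -9.99998567e-01]]), 'contact_force': array([-0.11150293,  0.01464771,  0.59404009]), 'torque': array([ 0.06626882, -0.03234839, -0.00308735]), 'grasp_force': 0.0, 'opening': 0.9983159443992582}
```

View pics/scene0.png

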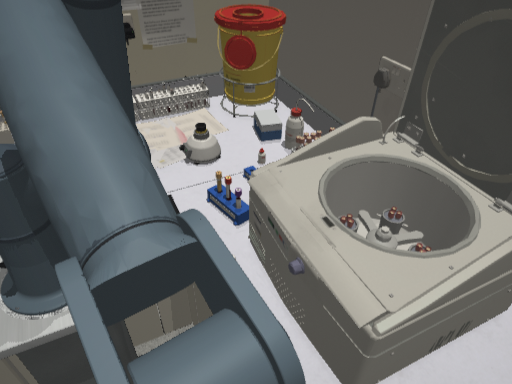

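View pics/top0.png

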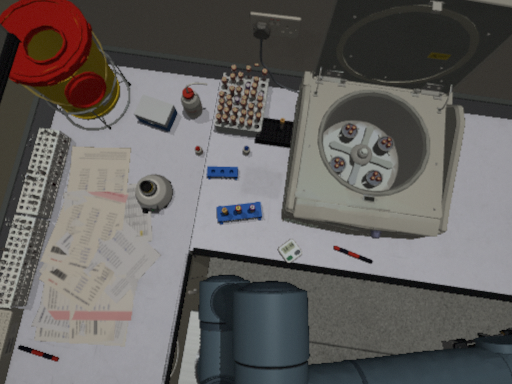

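Scene view: mixer near (202,145), rack near (230,202), with the purple cap near (238,192). Top view: rack near (239,212), mixer near (152,192), timer (289,250), marker (352,254) and droppers (198,150) and (246,150). I'll measure from colour masks on enlarged crops.

```bash
cat > h.py <<'E'
import numpy as np,cv2
from plant import bot,cams
def ray(n,u,v):
    c=cams.camera_info(n);R,t=c["R"],c["t"]
    return -R.T@t, R.T@np.linalg.inv(c["camera_matrix"])@[u,v,1]
def onz(n,u,v,z):
    o,d=ray(n,u,v); return o+d*(z-o[2])/d[2]
def two(a,b):
    o1,d1=ray("scene",*a);o2,d2=ray("top",*b)
    A=np.c_[d1,-d2];s=np.linalg.lstsq(A,o2-o1,rcond=None)[0]
    p,q=o1+s[0]*d1,o2+s[1]*d2
    return (p+q)/2,np.linalg.norm(p-q)
def proj(n,X):
    c=cams.camera_info(n);p=c["camera_matrix"]@(c["R"]@np.array(X)+c["t"]);return p[:2]/p[2]
E
python3 - <<'E'
from h import *
s=cv2.imread("pics/scene0.png");t=cv2.imread("pics/top0.png")
a=cv2.resize(s[110:230,170:290],None,fx=5,fy=5,interpolation=cv2.INTER_CUBIC)
b=cv2.resize(t[160:235,120:280],None,fx=5,fy=5,interpolation=cv2.INTER_CUBIC)
cv2.imwrite("pics/sc.png",a);cv2.imwrite("pics/tc.png",b)
hsv=cv2.cvtColor(t,cv2.COLOR_BGR2HSV)
m=cv2.inRange(hsv,(105,150,60),(125,255,255))
n,l,st,c=cv2.connectedComponentsWithStats(m)
for i in range(1,n):
    if st[i,4]>40:
        cn=cv2.findContours((l==i).astype(np.uint8),0,2)[0][0]
        r=cv2.minAreaRect(cn);print(st[i],r)
        print([onz("top",*p,.04).round(3) for p in cv2.boxPoints(r)])
E
```

```text
[208 167  30  12 288] ((222.5, 172.5), (11.0, 29.0), 90.0)
[array([0.629, 0.177, 0.04 ]), array([0.644, 0.078, 0.04 ]), array([0.605, 0.072, 0.04 ]), array([0.59 , 0.171, 0.04 ])]
[217 202  45  22 481] ((238.95120239257812, 212.5609588623047), (17.227319717407227, 43.289161682128906), 83.6598129272461)
[array([0.497, 0.125, 0.04 ]), array([ 0.535, -0.017,  0.04 ]), array([ 0.478, -0.031,  0.04 ]), array([0.441, 0.109, 0.04 ])]
```

View pics/sc.png

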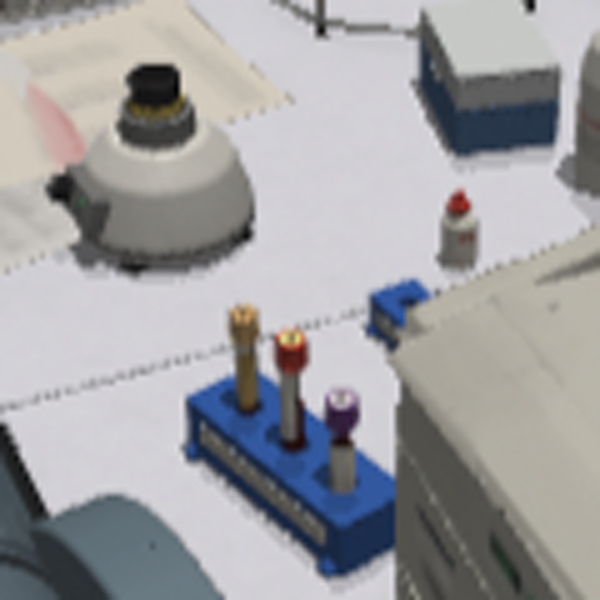

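View pics/tc.png

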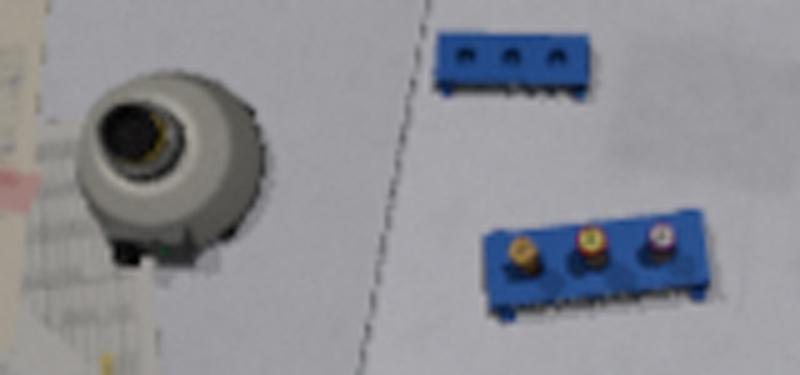

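The crops show the purple cap top at about top-view (252,207) and scene (238,189), the last pocket at -y. The cup rim is near top-view (146.5,186.5) and scene (200.5,125). Next I'll triangulate.

```bash
python3 - <<'E'
from h import *
S=lambda x,y:(170+(x+.5)/5-.5,110+(y+.5)/5-.5)
T=lambda x,y:(120+(x+.5)/5-.5,160+(y+.5)/5-.5)
P={"purple":(S(342,399),T(662,237),.101),"red":(S(291,339),T(592,240),.117),"amber":(S(243,314),T(523,250),.109),"cup":(S(154,74),T(131,130),.122)}
for k,(a,b,z) in P.items():
    print(k,two(a,b),onz("scene",*a,z).round(4),onz("top",*b,z).round(4))
# mixer check: dark cup masks
for n,(x0,y0,x1,y1) in {"scene":(190,118,212,145),"top":(136,176,162,202)}.items():
    im=cv2.imread(f"pics/{n}0.png")[y0:y1,x0:x1]
    m=(im.max(2)<50).astype(np.uint8)
    hs=cv2.cvtColor(im,cv2.COLOR_BGR2HSV); y=cv2.inRange(hs,(18,90,50),(35,255,255))>0
    for r in range(m.shape[0]): print(y0+r,''.join('Y' if y[r,c] else '#' if m[r,c] else '.' for c in range(m.shape[1])))
print([proj("top",p) for p in ((.209,-.615,.205),)])
# white mixer disc silhouettes, top of housing fit
E
```

```text
purple (array([0.5039488 , 0.00383647, 0.10113641]), np.float64(0.0015767602706394735)) [0.5048 0.0039 0.101 ] [0.5032 0.0041 0.101 ]
red (array([0.49262582, 0.04712088, 0.11640802]), np.float64(0.0005264198982282166)) [0.4926 0.0464 0.117 ] [0.4923 0.0471 0.117 ]
amber (array([0.4807473 , 0.09024669, 0.10842183]), np.float64(6.5551929324894204e-06)) [0.4805 0.0895 0.109 ] [0.4807 0.0902 0.109 ]
cup (array([0.51868129, 0.34845168, 0.12346344]), np.float64(0.0008669177261932991)) [0.5199 0.3509 0.122 ] [0.5185 0.349  0.122 ]
118 ......................
119 ......................
120 ......................
121 ......................
122 ......................
123 .........#####........
124 .......########.......
125 ......##########......
126 ......##########......
127 .......#########......
128 .......#########......
129 ......##########Y.....
130 ......Y########YY.....
131 ......YYYY##YYYY......
132 ......YYYYYYYYY.......
133 ..........YY..........
134 ......................
135 ......................
136 ......................
137 ......................
138 ......................
139
[... 302 characters left out ...]
...........
181 .......######.............
182 ......########............
183 .....#########YY..........
184 .....##########YY.........
185 ....###########YY.........
186 ....############Y.........
187 ....############Y...#.....
188 .....###########Y...#.....
189 .....##########YY.........
190 ......########YY...#......
191 .......######YY...##......
192 ..........##Y.....#.......
193 ................##........
194 ...............##.........
195 ............##............
196 ..........................
197 ..........................
198 ..........................
199 ..........................
200 ..........................
201 ..........................
[array([460.77993835, 339.75114432])]
```

Call:
arm_command(motion=[[[0,0,0,0,0,-0.05,1],[0,0,0,0,0,-0.05,1],[0,0,0,0,0,-0.05,1],[0,0,0,0,0,-0.05,1],[0,0,0,0.034,-0.035,0,1],[0,0,0,0.034,-0.035,0,1],[0,0,0,0.034,-0.035,0,1],[0,0,0,0.034,-0.035,0,1],[0,0,0,0.034,-0.035,0,1],[0,0,0,0.034,-0.035,0,1]]])

```text
t: 1.1
ee_pos: [0.3352, -0.3489, 0.405]
orientation: [[0.947, 0.321, -0.0], [0.321, -0.947, 0.001], [0.0, -0.001, -1.0]]
contact_force: [0.3, -0.2, -0.5]
opening: 0.998
grasp_force: 0.0
```

Call:
arm_command(motion=[[[0,0,0,0.034,-0.035,0,1],[0,0,0,0.034,-0.035,0,1],[0,0,0,0.034,-0.035,0,1],[0,0,0,0.034,-0.035,0,1],[0,0,0,0.034,-0.035,0,1],[0,0,0,0.034,-0.035,0,1],[0,0,0,0.034,-0.035,0,1],[0,0,0,0.034,-0.035,0,1],[0,0,0,0,0,0,1],[0,0,0,0,0,0,1]]])

```text
t: 2.1
ee_pos: [0.5021, 0.0026, 0.4049]
orientation: [[0.946, 0.324, -0.001], [0.324, -0.946, -0.0], [-0.001, -0.0, -1.0]]
contact_force: [-0.3, 0.2, -0.3]
opening: 1.002
grasp_force: 0.0
```

Call:
arm_command(motion=[[[0,0,-8.5,0,0,0,1],[0,0,-8.5,0,0,0,1],[0,0,-8.5,0,0,0,1],[0,0,-8.5,0,0,0,1],[0,0,-8.5,0,0,0,1],[0,0,-8.5,0,0,0,1],[0,0,-8.5,0,0,0,1],[0,0,-8.5,0,0,0,1],[0,0,-8.5,0,0,0,1],[0,0,-8.5,0,0,0,1]]])

```text
t: 3.1
ee_pos: [0.5017, -0.0001, 0.4054]
orientation: [[-0.241, 0.97, -0.0], [0.97, 0.241, -0.0], [-0.0, -0.0, -1.0]]
contact_force: [-0.6, 0.6, 0.4]
opening: 0.997
grasp_force: 0.0
```

Call:
arm_command(motion=[[[0,0,-1,0.003,0.003,-0.0,1],[0,0,0,0,0,0.05,1],[0,0,0,0,0,0.05,1],[0,0,0,0,0,0.05,1],[0,0,0,0,0,0.05,1],[0,0,0,0,0,0.045,1],[0,0,0,0,0,0.03,1],[0,0,0,0,0,0,1],[0,0,0,0,0,0,1]]])

```text
t: 4.0
ee_pos: [0.5047, 0.0048, 0.1312]
orientation: [[-0.253, 0.968, 0.0], [0.968, 0.253, -0.0], [-0.0, 0.0, -1.0]]
contact_force: [0.3, -0.8, 0.8]
opening: 1.002
grasp_force: 0.0
```

```bash
python3 - <<'E'
from h import *
o=bot.observe();print(o["ee_pos"],o["orientation"],o["contact_force"])
a=cams.snapshot("scene")[110:230,170:290];b=cams.snapshot("top")[130:250,190:310]
cv2.imwrite("pics/g1.png",np.hstack([cv2.resize(x,(400,400),interpolation=cv2.INTER_CUBIC) for x in (a,b)]))
E
```

```text
[0.50468628 0.00475147 0.13119684] [[-2.52713084e-01  9.67541223e-01  2.81000925e-04]
 [ 9.67541248e-01  2.52713121e-01 -1.05309589e-04]
 [-1.72903990e-04  2.45266875e-04 -9.99999955e-01]] [ 0.32431145 -0.75309972  0.77131506]
```

View pics/g1.png

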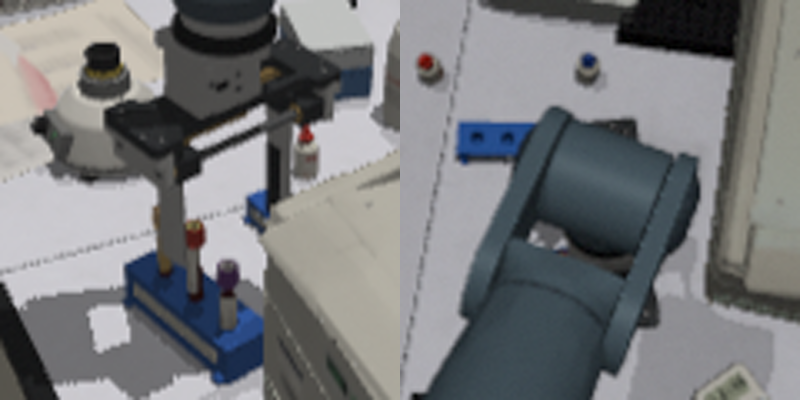

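The fingers straddle the purple tube in the scene view, with the left finger tip near crop (170,265). Red and amber are still standing. I'll check the projected tip positions.

```bash
python3 - <<'E'
from h import *
for p in ((.456,-.008,.131),(.553,.017,.131),(.456,-.008,.2),(.5047,.0048,.131)):
    print(p,(proj("scene",p)-[170,110])*400/120)
E
```

```text
(0.456, -0.008, 0.131) [175.93580353 260.11649098]
(0.553, 0.017, 0.131) [272.8438909  212.52136186]
(0.456, -0.008, 0.2) [172.59407739 189.22462526]
(0.5047, 0.0048, 0.131) [225.6878216 235.4501248]
```

Call:
arm_command(motion=[[[0,0,0,0,0,0.03,1],[0,0,0,0,0,0.03,1],[0,0,0,0,0,0.025,1],[0,0,0,0,0,0,1],[0,0,0,0,0,0,1]]], newtons=15)

```text
t: 4.6
ee_pos: [0.5058, 0.0051, 0.0474]
orientation: [[-0.255, 0.967, 0.003], [0.967, 0.255, -0.001], [-0.001, 0.003, -1.0]]
contact_force: [0.8, -0.7, 0.3]
opening: 1.0
grasp_force: 0.0
```

Call:
arm_command(motion=[[[0,0,0,0,0,0,-1],[0,0,0,0,0,0,-1],[0,0,0,0,0,0,-1],[0,0,0,0,0,0,-1],[0,0,0,0,0,0,-1],[0,0,0,0,0,0,-1],[0,0,0,0,0,0,-1],[0,0,0,0,0,0,-1],[0,0,0,0,0,0,-1],[0,0,0,0,0,0,-1]]], newtons=15)

```text
t: 5.6
ee_pos: [0.5044, 0.0054, 0.0454]
orientation: [[-0.255, 0.967, -0.0], [0.967, 0.255, 0.0], [0.0, -0.0, -1.0]]
contact_force: [-0.5, 0.6, -0.6]
opening: 0.186
grasp_force: 0.0
```

Call:
arm_command(motion=[[[0,0,0,0,0,0,-1],[0,0,0,0,0,0,-1],[0,0,0,0,0,0,-1],[0,0,0,0,0,0,-1],[0,0,0,0,0,0,-1]]], newtons=40)

```text
t: 6.1
ee_pos: [0.5044, 0.0054, 0.0455]
orientation: [[-0.255, 0.967, -0.0], [0.967, 0.255, 0.0], [0.0, -0.0, -1.0]]
contact_force: [0.6, 0.2, -0.3]
opening: 0.142
grasp_force: 40.0
```

Call:
arm_command(motion=[[[0,0,0,0,0,-0.01,-1],[0,0,0,0,0,-0.02,-1],[0,0,0,0,0,-0.025,-1],[0,0,0,0,0,-0.025,-1],[0,0,0,0,0,-0.03,-1],[0,0,0,0,0,-0.03,-1],[0,0,0,0,0,-0.015,-1],[0,0,0,0,0,0,-1],[0,0,0,0,0,0,-1]]])

```text
t: 7.0
ee_pos: [0.5039, 0.0055, 0.1996]
orientation: [[-0.255, 0.967, -0.001], [0.967, 0.255, 0.0], [0.001, -0.001, -1.0]]
contact_force: [0.2, -0.6, -0.3]
opening: 0.148
grasp_force: 40.0
```

```bash
python3 - <<'E'
from h import *
o=bot.observe();print(o["ee_pos"],o["orientation"],o["contact_force"],o["grasp_force"])
p=o["ee_pos"];R=o["orientation"]
print("to mixer",R.T@(np.array([.519,.3495,p[2]])-p))
im=cams.snapshot("scene");cv2.imwrite("pics/g2.png",cv2.resize(im[70:230,170:290],None,fx=3.7,fy=3.7,interpolation=cv2.INTER_CUBIC))
E
```

```text
[0.50387208 0.0054951  0.19960387] [[-2.55113894e-01  9.66910392e-01 -1.09319819e-03]
 [ 9.66910874e-01  2.55114294e-01  2.41070583e-04]
 [ 5.11984135e-04 -9.95524758e-04 -9.99999373e-01]] [ 0.16520976 -0.62380135 -0.25475122] 39.99988675117493
to mixer [3.28762734e-01 1.02387914e-01 6.63916428e-05]
```

View pics/g2.png

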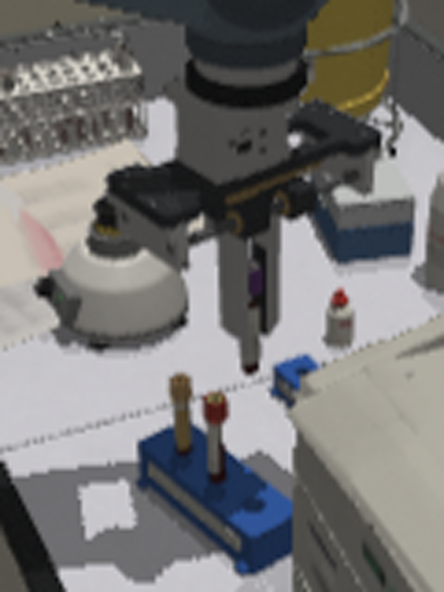

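The purple tube is held upright above the rack, its bottom at crop (250,368), and red and amber are undisturbed at (215,400) and (180,382). I'll move over the cup.

Call:
arm_command(motion=[[[0,0,0,0.02,0.006,0,-1],[0,0,0,0.04,0.012,0,-1],[0,0,0,0.045,0.014,0,-1],[0,0,0,0.045,0.014,0,-1],[0,0,0,0.045,0.014,0,-1],[0,0,0,0.045,0.014,0,-1],[0,0,0,0.045,0.014,0,-1],[0,0,0,0.03,0.01,0,-1],[0,0,0,0.014,0.004,0,-1],[0,0,0,0,0,0,-1]]])

```text
t: 8.05
ee_pos: [0.5181, 0.3502, 0.1986]
orientation: [[-0.257, 0.966, -0.003], [0.966, 0.257, -0.001], [-0.001, -0.003, -1.0]]
contact_force: [0.3, -0.0, -0.3]
opening: 0.152
grasp_force: 40.0
```

Call:
arm_command(motion=[[[0,0,0,0,0,0,-1],[0,0,0,0,0,0.02,-1],[0,0,0,0,0,0,-1],[0,0,0,0,0,0,-1]]])

```text
t: 8.45
ee_pos: [0.519, 0.3481, 0.1802]
orientation: [[-0.254, 0.967, -0.001], [0.967, 0.254, -0.001], [-0.0, -0.001, -1.0]]
contact_force: [0.3, -0.1, 0.1]
opening: 0.147
grasp_force: 40.0
```

```bash
python3 - <<'E'
from h import *
o=bot.observe();print(o["ee_pos"],o["contact_force"],o["grasp_force"])
p=o["ee_pos"];R=o["orientation"];print(R.round(3))
print("to mixer",R.T@(np.array([.519,.3495,p[2]])-p))
a=cams.snapshot("scene")[80:160,160:240];b=cams.snapshot("top")[150:230,110:190]
cv2.imwrite("pics/g3.png",np.hstack([cv2.resize(x,(400,400),interpolation=cv2.INTER_CUBIC) for x in (a,b)]))
for n,o0 in (("scene",(160,80)),("top",(110,150))):
  for q in ((p[0],p[1],p[2]-.0355),(.519,.3495,.122),(p[0],p[1],p[2]+.0555)): print(n,(proj(n,q)-o0)*5)
E
```

```text
[0.51900013 0.34808489 0.18020556] [ 0.30066707 -0.08518228  0.08339279] 39.99989211559296
[[-0.254  0.967 -0.001]
 [ 0.967  0.254 -0.001]
 [-0.    -0.001 -1.   ]]
to mixer [ 1.36890913e-03  3.58637968e-04 -9.86315566e-07]
scene [199.60717337 194.00951909]
scene [201.45108828 223.2220915 ]
scene [188.77006286  65.71899734]
top [170.04314047 169.63479265]
top [178.44948871 177.15631866]
top [123.15438609 134.89357961]
```

View pics/g3.png

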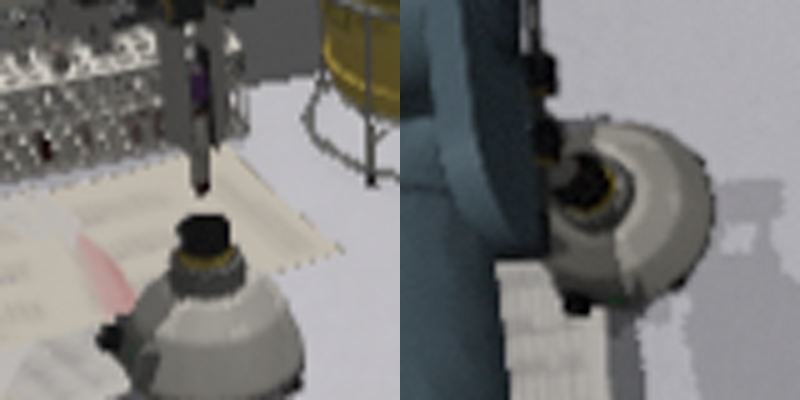

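The tube tip is at crop (201,192), directly above the cup rim at (204,222), as predicted. Now I'll descend.

Call:
arm_command(motion=[[[0,0,0,0.002,0,0,-1],[0,0,0,0,0,0.01,-1],[0,0,0,0,0,0.01,-1],[0,0,0,0,0,0.01,-1],[0,0,0,0,0,0.002,-1],[0,0,0,0,0,0,-1],[0,0,0,0,0,0,-1]]])

```text
t: 9.25
ee_pos: [0.5187, 0.3516, 0.1486]
orientation: [[-0.255, 0.967, 0.0], [0.967, 0.255, 0.0], [0.0, 0.0, -1.0]]
contact_force: [0.7, 0.4, -0.1]
opening: 0.15
grasp_force: 40.0
```

Call:
arm_command(motion=[[[0,0,0,0,0,0.001,-1],[0,0,0,0,0,0.001,-1],[0,0,0,0,0,0.001,-1],[0,0,0,0,0,0.001,-1],[0,0,0,0,0,0.001,-1],[0,0,0,0,0,0,-1],[0,0,0,0,0,0,-1],[0,0,0,0,0,0,-1]]])

```text
t: 10.05
ee_pos: [0.5186, 0.3515, 0.1435]
orientation: [[-0.255, 0.967, 0.0], [0.967, 0.255, 0.0], [0.0, 0.0, -1.0]]
contact_force: [0.3, -0.9, -0.2]
opening: 0.149
grasp_force: 40.0
```

Call:
arm_command(motion=[[[0,0,0,0,0,0.001,-1],[0,0,0,0,0,0.001,-1],[0,0,0,0,0,0,-1],[0,0,0,0,0,0,-1]]])

```text
t: 10.45
ee_pos: [0.5186, 0.3515, 0.1417]
orientation: [[-0.255, 0.967, 0.0], [0.967, 0.255, -0.0], [-0.0, 0.0, -1.0]]
contact_force: [-1.2, -0.6, 2.9]
opening: 0.146
grasp_force: 40.0
```

Call:
arm_command(motion=[[[0,0,0,0,0,0.001,-1],[0,0,0,0,0,0.001,-1],[0,0,0,0,0,0,-1],[0,0,0,0,0,0,-1]]])

```text
t: 10.85
ee_pos: [0.5186, 0.3515, 0.1397]
orientation: [[-0.255, 0.967, 0.0], [0.967, 0.255, 0.0], [0.0, 0.0, -1.0]]
contact_force: [-1.1, -0.8, 5.0]
opening: 0.151
grasp_force: 40.0
```

Call:
arm_command(motion=[[[0,0,0,0,0,0.001,-1],[0,0,0,0,0,0.001,-1],[0,0,0,0,0,0.001,-1],[0,0,0,0,0,0,-1],[0,0,0,0,0,0,-1]]])

```text
t: 11.35
ee_pos: [0.5186, 0.3515, 0.1372]
orientation: [[-0.255, 0.967, 0.0], [0.967, 0.255, 0.0], [0.0, 0.0, -1.0]]
contact_force: [-3.3, -1.5, 7.8]
opening: 0.147
grasp_force: 40.0
```

```bash
python3 - <<'E'
from h import *
o=bot.observe();print(o["ee_pos"],o["contact_force"],o["torque"])
im=cams.snapshot("scene")
cv2.imwrite("pics/g4.png",cv2.resize(im[80:160,160:240],(600,600),interpolation=cv2.INTER_CUBIC))
E
```

```text
[0.51864457 0.35153082 0.13720085] [-3.27288523 -1.46278738  7.78048498] [-0.37773043  0.6239442   0.03350294]
```

View pics/g4.png

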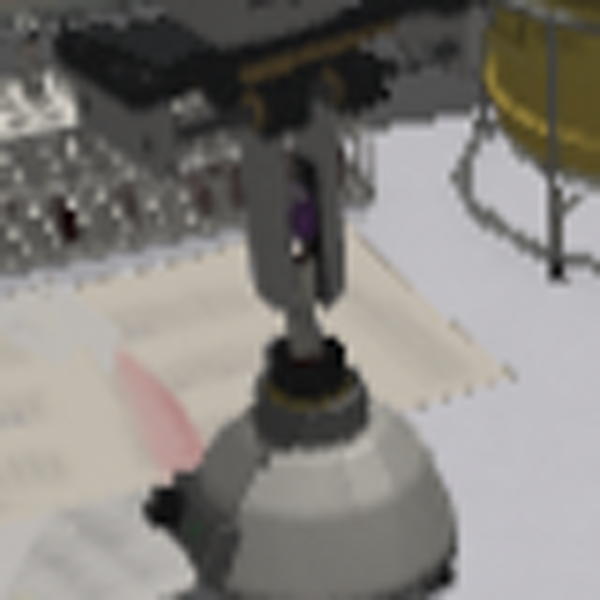

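The cup is pressed so the band has nearly vanished, around (310,395). The tube stands centred in the mouth at (308,355), and 7.8 N fits about 5.8 mm. I'll hold here.

Call:
arm_command(motion=[[[0,0,0,0,0,0,-1],[0,0,0,0,0,0,-1],[0,0,0,0,0,0,-1],[0,0,0,0,0,0,-1],[0,0,0,0,0,0,-1],[0,0,0,0,0,0,-1],[0,0,0,0,0,0,-1],[0,0,0,0,0,0,-1],[0,0,0,0,0,0,-1],[0,0,0,0,0,0,-1]]])

```text
t: 12.4
ee_pos: [0.5186, 0.3515, 0.1372]
orientation: [[-0.255, 0.967, 0.0], [0.967, 0.255, 0.0], [-0.0, 0.0, -1.0]]
contact_force: [-3.3, -0.9, 8.2]
opening: 0.145
grasp_force: 40.0
```

Call:
arm_command(motion=[[[0,0,0,0,0,0,-1],[0,0,0,0,0,0,-1],[0,0,0,0,0,0,-1],[0,0,0,0,0,0,-1],[0,0,0,0,0,0,-1],[0,0,0,0,0,0,-1],[0,0,0,0,0,0,-1],[0,0,0,0,0,0,-1],[0,0,0,0,0,0,-1],[0,0,0,0,0,0,-1]]])

```text
t: 13.4
ee_pos: [0.5186, 0.3515, 0.1372]
orientation: [[-0.255, 0.967, 0.0], [0.967, 0.255, 0.0], [-0.0, 0.0, -1.0]]
contact_force: [-3.1, -1.1, 6.7]
opening: 0.15
grasp_force: 40.0
```

Call:
arm_command(motion=[[[0,0,0,0,0,0,-1],[0,0,0,0,0,0,-1],[0,0,0,0,0,0,-1],[0,0,0,0,0,0,-1],[0,0,0,0,0,0,-1],[0,0,0,0,0,0,-1],[0,0,0,0,0,0,-1],[0,0,0,0,0,0,-1],[0,0,0,0,0,0,-1],[0,0,0,0,0,0,-1]]])

```text
t: 14.4
ee_pos: [0.5187, 0.3515, 0.1372]
orientation: [[-0.255, 0.967, 0.0], [0.967, 0.255, 0.0], [0.0, 0.0, -1.0]]
contact_force: [-3.6, -1.5, 7.6]
opening: 0.151
grasp_force: 40.0
```

Call:
arm_command(motion=[[[0,0,0,0,0,0,-1],[0,0,0,0,0,0,-1],[0,0,0,0,0,0,-1],[0,0,0,0,0,0,-1],[0,0,0,0,0,0,-1]]])

```text
t: 14.9
ee_pos: [0.5187, 0.3515, 0.1372]
orientation: [[-0.255, 0.967, 0.0], [0.967, 0.255, 0.0], [-0.0, 0.0, -1.0]]
contact_force: [-3.7, -1.3, 7.3]
opening: 0.147
grasp_force: 40.0
```

```bash
python3 - <<'E'
from h import *
im=cams.snapshot("scene")
cv2.imwrite("pics/g5.png",cv2.resize(im[70:230,160:280],None,fx=3.7,fy=3.7,interpolation=cv2.INTER_CUBIC))
# tube axis expected
p=bot.observe()["ee_pos"]
for z in (p[2]-.0355,p[2],p[2]+.0555): print((proj("scene",(p[0],p[1],z))-[160,70])*3.7)
E
```

```text
[149.62676395 220.73207928]
[146.69546532 186.34693322]
[141.89416231 130.02598935]
```

View pics/g5.png

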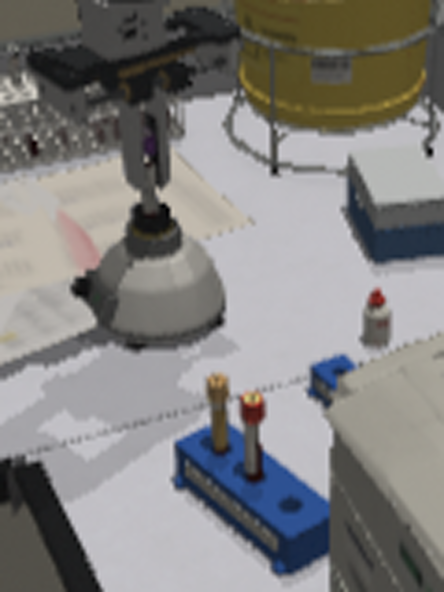

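The tube is steady in the cup at about (152,208). Red and amber are standing at (252,405) and (217,385), the force has held at about 7.4 N for 3.5 s, and the pose has not changed. Handing in.

```bash
python3 -c "
from plant import bot
print(bot.sign_off())"
```

```text
the job is handed in; nothing more can be done
None
```

I handed the job in with the purple tube still gripped (40 N) and upright in the mixer cup; by the roughly 7.5 N push the cup was 5–6 mm down and held steady for 3.5 s, with the red and amber tubes still standing in the rack; no verdict was returned.

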